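# Hook the awl guide onto the marking jig and hold it down

### The arm

A 6-joint arm with a two-finger parallel gripper is mounted at the origin on the work surface. World frame = base frame: x ahead of the robot, y to its left, z up, the work surface at z = 0. Lengths are in mm, angles in rad, forces in N, time in s.
With the tool pointing down it reaches from about 350 to 875 mm from the base axis. Payload 4.2 kg.
Tool frame: the origin (TCP) lies at the very end of the fingers, on their centre line; the grasp point (between the pads) lies 19 mm behind it; x points along the fingers, y is the direction in which the jaws open and shut, and the axes are right-handed (so a half turn about x gives the same grasp; the last joint's range is limited). The gripper opens to 85 mm and grips with 20 to 120 N. Pads are 22 mm wide; open, the fingers measure 114 mm over their backs; the gripper's body (76 mm by 85 mm) begins 54 mm behind the grasp point. The pads swing forward as they close: fully open they stand 13 mm farther back than shut.
Start: joints at [-1.058, 0.385, 0.008, 0, -1.194, -0.259], TCP at [156.944, -604.953, 231.312] pointing down, gripper open.
Joint ranges: [-3.14, 3.14], [-1.21, 2.06], [-1.07, 1.41], [-3.16, 2.05], [-2.99, -0.16], [-3.1, 3.1]. Speed limits (rad/s): [2.79, 2.79, 3.14, 3.14, 3.14, 3.14].

### API

Orientations are given as a 3x3 rotation matrix whose columns are the frame's x, y, z axes.
In Python, from station import arm, viewer, job gives the robot as it stands.
- The arm moves only by the shell command python3 -m crank 'ROWS' [FORCE]. ROWS is JSON, a list of rows, each an object of numbers: "dx", "dy", "dz": the shift along the tool's x, y, z in cm; "twist": the turn about the tool's x in rad; "hand": the opening, from 0 (shut) to 1 (fully open). A call has 1 to 8 rows; each row is the pose to reach, as a shift and turn from the pose commanded when the call began, along the tool's axes at that moment; what a row does not reach only later rows make up. A row lasts 1/12 s, in which the tool goes at most 41.7 mm and 7.16 degrees, less where a joint would pass 70% of its speed; a pose out of reach is approached as far as the arm can. A call with a gripper value outside its range is refused whole. The fingers move at their own pace and stop on an object; FORCE is the grip in N (left out, the last holds). Time passes only in rows, so rows that repeat a pose let the fingers close. It gives the time, the measured TCP pose, the force and the opening at its end, in the units of the state.
- arm.observe(): the state, without advancing time (a new reading comes with each control period).
- viewer.camera(name): name is "scene" or "top" or "wrist"; returns (picture, depth): 384x512x3 uint8, red, green, blue; 384x512 float32, mm along the optical axis (not along the pixel's ray), 0 where there is no reading.
- viewer.calibration(name): a dict with "vfov" (degrees; the focal length in pixels is half the picture's height over the tangent of half this angle, whatever the lens; pixels are square), "cx", "cy" (the principal point, pixels), "view" (4x4, takes a point from world to camera coordinates); the wrist camera has in their place "T_tool_cam" (4x4, takes a point from camera to tool coordinates, whose origin is the TCP and whose axes are the tool frame's). Camera axes: x right, y up, looking along -z (the intrinsics and any distortion apply to the point x, -y, -z); pixel columns grow to the right and rows downward; lengths in mm; the calibration is good to about 2 mm. A picture is of the moment at which its call begins: read the wrist's pose just before it. calibration takes no time and is no camera call.
- job.close_job(): hands the job in, once; it reports no verdict.
The state is a dict: "time_s": time; "joint_pos": joint angles; "joint_velocities": joint speeds; "tau": joint torques, N m; "tcp_pos": TCP position; "eef_rot": TCP orientation; "force": force on the tool from outside, world axes, zero at the start; "ft_torque": the same for the moment, N m; "gripper_width": finger opening in mm.
Only numpy, scipy, OpenCV 4.12 (cv2) and the standard library are available. Lean on these libraries where they do the work, as an engineer would, in place of code of your own. Each camera call takes 0.05 s, during which the arm holds its last target.

### The job

Take the aluminium awl guide off its wooden rest and hook it over the round bar at the back of the marking jig, with its slot a good finger's width to one side of the locating pin; then slide it along the bar until the slot drops over the pin. Push it down against the sprung cork bed until the guide is fully home, flat on the bar and on the front rail, and finish while still holding it down there, so that I can prick the flap blank through its holes. Leave the other things on the bench where they are.

Things in the scene. Friction and masses are not known exactly. Their poses are not given: they have to be found in the camera images.
- guide: awl guide, loose, 0.3 to 0.45 kg: aluminium plate 160 (x) x 110 (y) x 5 (z) mm with rows of small dark holes, a wooden handle on top, a slot at the front and a hook channel under the back edge. Origin: centre of the plate's underside; x points from the slotted front to the hooked back, z up. Starts level on the rest, underside 30 mm above the bench
- guide_grip (a point): centre of the guide's handle, straight above its origin, 33 mm above the plate's underside: a wooden bar 84 (y) x 16 (x) x 24 (z) mm on two steel posts 60 mm apart (y), with 16 mm of free space between plate and bar. Axes as the guide's. Grip it across x (16 mm)
- guide_slot (a point): centre of the guide's slot at the plate's underside, 62 mm in front (-x) of the guide's origin: a hole right through, 20 mm (x) by 13 mm (y). Axes as the guide's
- guide_hook (a point): centre of the roof of the guide's hook channel, level with the plate's underside, 66 mm behind (+x) the guide's origin. The channel runs along y over the full width and opens downwards: 17 mm wide inside, rear wall 22 mm deep, front wall 14 mm deep below the plate's underside. It goes over the jig's bar. Axes as the guide's
- rest: fixed block of wood with a cork top, 108 (x) x 130 (y) x 30 (z) mm, on which the guide lies at the start, its origin about 15 mm behind (+x) the block's centre and its hook hanging over the block's back edge. Origin: centre of its underside
- jig: marking jig, fixed to the bench: steel base plate 190 (x) x 262 (y) x 12 mm, origin under its centre, x from front rail to back bar. Front rail: aluminium, 30 wide, 234 long (y), centre line 56 mm in front (-x) of the origin, top 40 mm above the bench. The guide is home when its underside is 40 mm above the bench, on rail and bar, its origin about 6 mm behind (+x) the jig's
- bar_mid (a point): middle of the axis of the jig's round steel bar, 72 mm behind (+x) the jig's origin, 34 mm above the bench; the bar is 12 mm thick and runs along the jig's y, clear for 115 mm each way up to its end pillars (46 mm tall). Axes as the jig's
- pin_top (a point): tip of the brass locating pin, upright on the front rail, 51 mm above the bench, 11 mm above the rail's top: 10 mm in diameter, top 2.5 mm tapered; 56 mm in front (-x) of the jig's origin, up to 30 mm either side of the rail's middle. Axes as the jig's. A guide hooked beside it rides on the tip and falls 6 mm onto the bed when the slot meets the pin
- bed (a joint): how far the jig's sprung cork bed, with the printed flap blank on it, is pressed, m: 0 when up (top of the blank 45 mm above the bench), 0.005 when the guide is home. The spring pushes up with 7 N at 0 and 1 N more per mm (12 N at home), so the guide's own weight does not press it down
- awl: stitching awl with a red handle, lying flat, 144 mm long, 26 mm; bystander, leave it alone. Origin: underside, near its middle
- clip_a: black binder clip, 32 x 15 x 26 mm; bystander, leave it alone. Origin: underside, near its middle
- clip_b: black binder clip, 32 x 15 x 26 mm; bystander, leave it alone. Origin: underside, near its middle
- marker: white and purple felt marker, lying flat, 134 mm long, 14 mm; bystander, leave it alone. Origin: underside, near its middle
- eraser: blue and white eraser, 42 x 18 x 12 mm; bystander, leave it alone. Origin: underside, near its middle
- clasp: brass bow-shaped purse clasp frame with two wooden balls, lying flat, about 105 x 70 x 17 mm; bystander, leave it alone. Origin: underside, near its middle
- weight: dark steel pattern weight, 60 mm across, 36 mm; bystander, leave it alone. Origin: underside, near its middle
There are look-alikes about, which are no part of the job. Leave any blue or purple look-alike of the guide alone.

How it is judged (in metres and radians):
On the way, in this order (a step that is already met when the one before it is completed fails the run):
1. the guide is hooked over the bar between its pillars, its slot more than 6 mm to one side of the pin (x of guide_hook in the frame of bar_mid between -0.007 and 0.007 m and y of guide_hook in the frame of bar_mid between -0.065 and 0.065 m and z of guide_hook in the frame of bar_mid between 0 and 0.022 m and (y of guide_slot in the frame of pin_top above 0.006 m or y of guide_slot in the frame of pin_top below -0.006 m)), for 0.1 s.
2. still hooked over the bar, the guide has dropped over the pin (x of guide_hook in the frame of bar_mid between -0.007 and 0.007 m and z of guide_hook in the frame of bar_mid below 0.016 m and y of guide_slot in the frame of pin_top between -0.003 and 0.003 m and z of guide_slot in the frame of pin_top below -0.004 m), for 0.1 s.
At the end, for the whole second after the job is handed in: the guide is hooked over the bar and on the pin (slot within 3 mm of the pin along the bar), level within 0.04 rad and at rest, within 2.5 mm of lying on both bar and rail, with the bed pressed down more than 4 mm, and the gripper's fingers still hold it there with more than 3 N (x of guide_hook in the frame of bar_mid between -0.006 and 0.006 m and z of guide_hook in the frame of bar_mid below 0.0085 m and y of guide_slot in the frame of pin_top between -0.003 and 0.003 m and z of guide_slot in the frame of pin_top below -0.0085 m and value of joint bed above 0.004 m and angle between guide's own z axis and vertical below 0.04 rad and linear speed of guide below 0.01 m/s and contact force between the fingers and guide above 3 N); the arm keeps its last pose, push and grip.
It fails at once if one of the other things on the bench was pushed about (more than 30 mm) (distance of any of awl, clip_a, clip_b, marker, eraser, clasp, weight from where it was at the start of the episode above 0.03 m).
It also fails if it takes over 38 s, if anything falls off the work surface, if the arm or the gripper's body presses on something with over 40 N, if the wrist force passes 120 N, or if a joint passes its speed limit or range.

## Working session

There is one attempt and no reset: what is moved stays moved. The work goes in short steps, Python scripts to look and compute and a shell command to move; the robot and the scene stay as the last step left them, time stands still between calls to the robot, and variables do not carry over. Pictures are saved under pics/ and viewed, and the job is handed in when it is done.

```bash
ls; mkdir -p pics; python3 - <<'E'
from station import arm, viewer, job
import numpy as np, cv2, pickle
s=arm.observe(); print({k:np.round(v,3).tolist() for k,v in s.items()})
for n in ["scene","top","wrist"]:
    c=viewer.calibration(n); print(n,{k:np.round(v,4).tolist() for k,v in c.items()})
    im,d=viewer.camera(n); np.savez(f"pics/{n}0.npz",im=im,d=d,**{k:np.array(v) for k,v in c.items()})
    cv2.imwrite(f"pics/{n}0.png",im[:,:,::-1])
E
```

```text
pics
{'time_s': 0.0, 'joint_pos': [-1.058, 0.386, 0.007, -0.001, -1.194, -0.259], 'joint_velocities': [-0.001, -0.002, 0.001, -0.001, -0.0, 0.0], 'tau': [0.001, -39.229, 18.841, 4.186, -0.005, -0.0], 'tcp_pos': [156.791, -604.412, 230.234], 'eef_rot': [[-0.001, -0.251, 0.968], [0.002, 0.968, 0.251], [-1.0, 0.002, -0.0]], 'force': [-0.341, 0.695, -0.029], 'ft_torque': [-0.038, 0.007, -0.089], 'gripper_width': 85.477}
scene {'vfov': 43.6487, 'cx': 251.1701, 'cy': 190.3058, 'view': [[0.759, 0.651, 0.0059, -376.2157], [-0.4409, 0.5073, 0.7404, 184.4361], [0.479, -0.5646, 0.6721, -2135.9134], [0.0, 0.0, 0.0, 1.0]]}
top {'vfov': 49.1513, 'cx': 259.0951, 'cy': 198.777, 'view': [[0.0081, -1.0, -0.0031, 23.0385], [0.988, 0.0075, 0.1541, -513.2028], [-0.1541, -0.0043, 0.9881, -1222.1402], [0.0, 0.0, 0.0, 1.0]]}
wrist {'vfov': 64.7532, 'cx': 259.3652, 'cy': 193.4051, 'T_tool_cam': [[-0.0006, 0.2787, -0.9604, -143.6429], [1.0, 0.0002, -0.0006, 0.4333], [0.0001, -0.9604, -0.2787, -70.2012], [0.0, 0.0, 0.0, 1.0]]}
```

View pics/scene0.png

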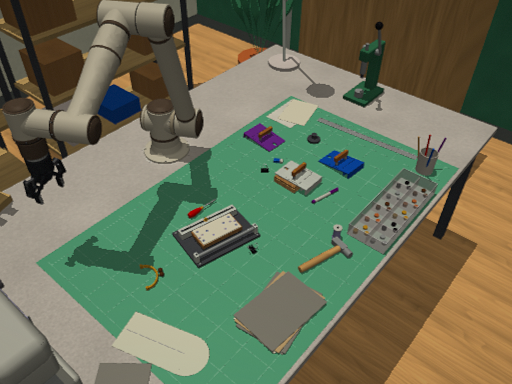

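View pics/top0.png

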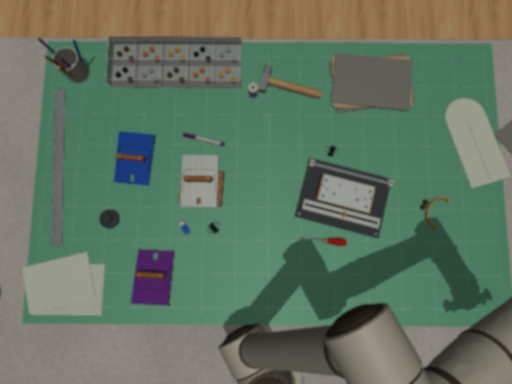

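View pics/wrist0.png

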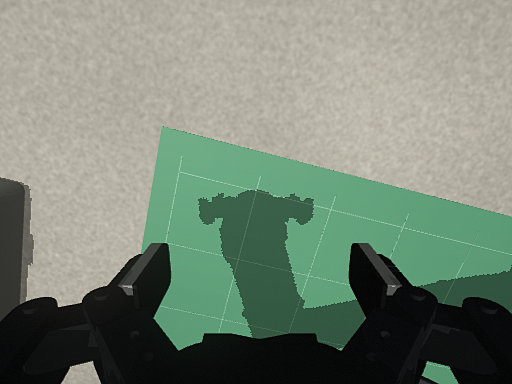

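Candidates in the top view are the aluminium-white guide at (199,181), the blue look-alike at (134,158) and the purple look-alike at (152,277). I choose the bare-metal one and will check it in a close crop.

```bash
cat > h.py <<'E'
import numpy as np, cv2
def load(n): return np.load(f"pics/{n}.npz")
def f_of(c): return 192/np.tan(np.radians(float(c["vfov"]))/2)
def deproj(c,d,u,v):
    f=f_of(c); x=(u-c["cx"])/f*d; y=-(v-c["cy"])/f*d
    p=np.stack([x,y,-d,np.ones_like(d)],-1)
    return p@(np.linalg.inv(c["view"]).T)
def cloud(c):
    v,u=np.mgrid[0:384,0:512].astype(float)
    return deproj(c,c["d"].astype(float),u,v)[...,:3]
def proj(c,P):
    p=np.append(P,1)@np.array(c["view"]).T; f=f_of(c)
    return c["cx"]+f*p[0]/-p[2], c["cy"]-f*p[1]/-p[2]
E
python3 - <<'E'
from h import *
c=load("top0"); P=cloud(c); im=c["im"][:,:,::-1]
a=cv2.resize(im[140:220,165:245],None,fx=7,fy=7,interpolation=cv2.INTER_CUBIC)
cv2.imwrite("pics/cg.png",a)
a=cv2.resize(im[145:245,285:400],None,fx=6,fy=6,interpolation=cv2.INTER_CUBIC)
cv2.imwrite("pics/cj.png",a)
for u,v in [(199,181),(190,165),(210,165),(199,179),(221,189),(199,225),(343,198),(300,160),(345,185),(310,190),(134,158),(152,277)]:
    print(u,v,P[v,u].round(1))
E
```

```text
199 181 [561.4 205.9  63.2]
190 165 [614.9 237.9  42.5]
210 165 [617.6 178.2  33. ]
199 179 [565.9 204.9  71.1]
221 189 [543.  142.8  34.1]
199 225 [436.2 211.1   1. ]
343 198 [ 516.3 -223.8   45.9]
300 160 [642.3 -99.9   5.6]
345 185 [ 555.3 -230.1   49.3]
310 190 [ 545.9 -129.5   11.9]
134 158 [631.9 404.9  56.7]
152 277 [279.8 333.8  57.4]
```

View pics/cg.png

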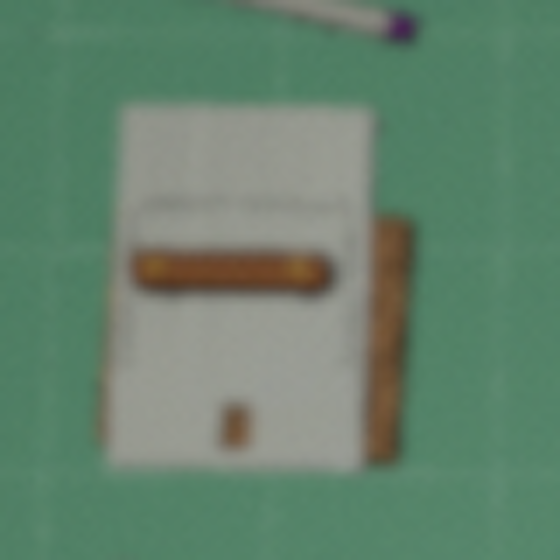

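View pics/cj.png

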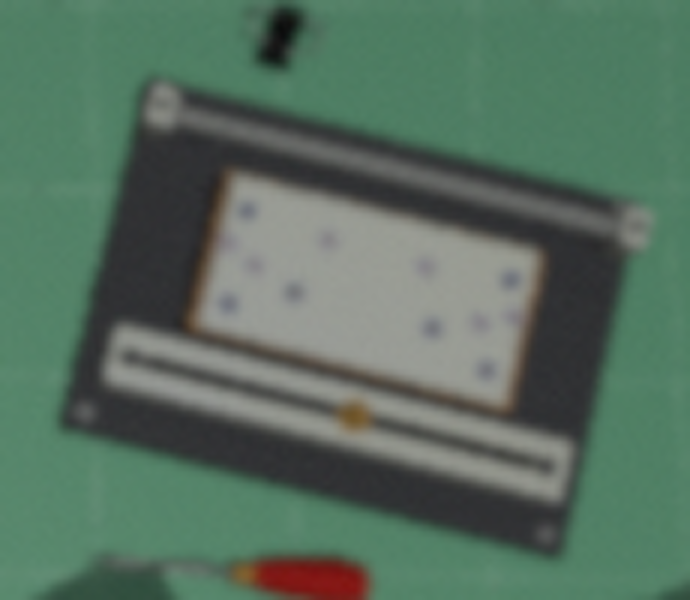

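The crop shows bare aluminium, a wooden handle and the slot on the robot side at top pixel ~(198,201), so this is the guide. The jig's pin is at ~(344,214). Next I measure both.

```bash
python3 - <<'E'
from h import *
c=load("top0"); P=cloud(c); im=c["im"].astype(int)
f=f_of(c)
def onplane(u,v,z):
    # intersect pixel ray with plane z
    iv=np.linalg.inv(c["view"]); o=iv[:3,3]; d=iv[:3,:3]@np.array([(u-c["cx"])/f,-(v-c["cy"])/f,-1]); return o+d*(z-o[2])/d[2]
# orange/brown handle
hsv=cv2.cvtColor(c["im"],cv2.COLOR_RGB2HSV)
reg=np.zeros((384,512),bool); reg[150:215,175:219]=1
brown=(hsv[...,1]>90)&(hsv[...,0]<20)&reg&(P[...,2]>48)
v,u=np.nonzero(brown); print(len(u),u.mean(),v.mean())
r=cv2.minAreaRect(np.stack([u,v],1).astype(np.float32)); print(r)
print("handle ctr z75->",onplane(r[0][0],r[0][1],30+45))
w=np.array([onplane(a,b,75) for a,b in zip(u,v)]); _,_,V=np.linalg.svd(w-w.mean(0)); print("dir",V[0],w.mean(0))
white=(hsv[...,1]<40)&(hsv[...,2]>120)&reg
m=white.astype(np.uint8); n,l,st,ce=cv2.connectedComponentsWithStats(m); k=1+st[1:,4].argmax(); 
cn,_=cv2.findContours((l==k).astype(np.uint8),0,2); r=cv2.minAreaRect(cn[0]); print("plate",r)
for p in cv2.boxPoints(r): print(onplane(p[0],p[1],35).round(1))
print("plate ctr",onplane(*r[0],35))
# jig: corner pixels from crop /6
g=lambda x,y,z:onplane(285+(x+.5)/6-.5,145+(y+.5)/6-.5,z)
L=g(162,103,46);R=g(635,228,46);pin=g(354,416,51)
rl=[g(*q,40) for q in [(112,322),(575,437),(562,502),(103,385)]]
print("pillars",L,R,"mid",(L+R)/2,"len",np.linalg.norm(L-R),"pin",pin); y=(L-R)/np.linalg.norm(L-R); print("yaw",np.arctan2(-y[0],y[1]))
print("rail",np.round(rl,1),np.mean(rl,0))
x=np.array([y[1],-y[0],0]); print("bar mid->pin in jig", (pin-(L+R)/2)@x,(pin-(L+R)/2)@y, "rail", (np.mean(rl,0)-(L+R)/2)@x,(np.mean(rl,0)-(L+R)/2)@y)
E
```

```text
115 196.8608695652174 178.35652173913044
((197.5, 178.0), (4.0, 27.0), 90.0)
handle ctr z75-> [568.07420722 208.79560772  75.        ]
dir [1.58874295e-02 9.99873787e-01 1.19368368e-15] [566.99130639 210.64867233  75.        ]
plate ((198.78805541992188, 180.51107788085938), (36.7420654296875, 52.3074836730957), 2.2025983333587646)
[490.1 266.8  35. ]
[652.1 266.7  35. ]
[648.5 153.8  35. ]
[486.7 156.1  35. ]
plate ctr [568.55592243 210.82060831  35.        ]
pillars [ 626.84386009 -131.16853281   46.        ] [ 564.29732757 -367.32228648   46.        ] mid [ 595.57059383 -249.24540965   46.        ] len 244.29626296314743 pin [ 467.79866802 -223.46934211   51.        ]
yaw -0.2589103591575662
rail [[ 515.6 -105.6   40. ]
 [ 459.5 -335.2   40. ]
 [ 427.1 -327.6   40. ]
 [ 483.7 -100.9   40. ]] [ 471.46146953 -217.30684496   40.        ]
bar mid->pin in jig -130.11260652252258 -7.796172505526504 rail -128.14965591554576 -0.9012967994683018
```

```bash
cat >> h.py <<'E'
def plan(x,y,z,ang):
    """needed crank shift (cm) and twist to get TCP to x,y,z with tool-y at world angle ang (deg), tool down"""
    from station import arm
    s=arm.observe(); R=np.array(s["eef_rot"]); d=np.array([x,y,z])-np.array(s["tcp_pos"])
    t=R.T@d/10; a=np.degrees(np.arctan2(R[1,1],R[0,1])); tw=-((ang-a+180)%360-180)
    print("t",round(s["time_s"],2),"tcp",np.round(s["tcp_pos"],1),"ang",round(a,2),"F",np.round(s["force"],1),"w",round(s["gripper_width"],1))
    print("dx,dy,dz",t.round(2),"twist",round(np.radians(tw),3),"q",np.round(s["joint_pos"],2))
E
python3 -c "
from h import *; plan(568,209,180,179.1)"
```

```text
t 0.15 tcp [ 156.8 -604.5  230.5] ang 104.54 F [-1.   0.8 -0.6] w 85.8
dx,dy,dz [ 5.15 68.42 60.22] twist -1.301 q [-1.06  0.39  0.01 -0.   -1.19 -0.26]
```

```bash
python3 -c "
from h import *; plan(530,-195,230,165)"
```

```text
t 0.15 tcp [ 156.8 -604.5  230.5] ang 104.54 F [-1.   0.8 -0.6] w 85.8
dx,dy,dz [ 0.09 30.28 46.4 ] twist -1.055 q [-1.06  0.39  0.01 -0.   -1.19 -0.26]
```

```bash
python3 -m crank '[{"dy":30.3,"dz":46.4,"twist":-1.055,"hand":1},{"dy":30.3,"dz":46.4,"twist":-1.055,"hand":1},{"dy":30.3,"dz":46.4,"twist":-1.055,"hand":1},{"dy":30.3,"dz":46.4,"twist":-1.055,"hand":1},{"dy":30.3,"dz":46.4,"twist":-1.055,"hand":1},{"dy":30.3,"dz":46.4,"twist":-1.055,"hand":1},{"dy":30.3,"dz":46.4,"twist":-1.055,"hand":1},{"dy":30.3,"dz":46.4,"twist":-1.055,"hand":1}]'; python3 -c "
from h import *; plan(530,-195,230,165)"
```

```text
t 0.15 tcp [ 156.8 -604.5  230.5] ang 104.54 F [-1.   0.8 -0.6] w 85.8
dx,dy,dz [ 0.09 30.28 46.4 ] twist -1.055 q [-1.06  0.39  0.01 -0.   -1.19 -0.26]schema error: expected keys dx, dy, dz, twist, hand
```

```bash
python3 -m crank '[{"dx":0,"dy":30.3,"dz":46.4,"twist":-1.055,"hand":1},{"dx":0,"dy":30.3,"dz":46.4,"twist":-1.055,"hand":1},{"dx":0,"dy":30.3,"dz":46.4,"twist":-1.055,"hand":1},{"dx":0,"dy":30.3,"dz":46.4,"twist":-1.055,"hand":1},{"dx":0,"dy":30.3,"dz":46.4,"twist":-1.055,"hand":1},{"dx":0,"dy":30.3,"dz":46.4,"twist":-1.055,"hand":1},{"dx":0,"dy":30.3,"dz":46.4,"twist":-1.055,"hand":1},{"dx":0,"dy":30.3,"dz":46.4,"twist":-1.055,"hand":1}]'; python3 -c "
from h import *; plan(530,-195,230,165)"
```

```text
time_s: 0.82
tcp_pos: [382.2, -356.6, 231.3]
eef_rot: [[-0.0, -0.952, 0.306], [0.0, 0.306, 0.952], [-1.0, 0.0, 0.0]]
force: [-0.0, -0.4, 0.3]
gripper_width: 85.4
t 0.82 tcp [ 382.2 -356.6  231.3] ang 162.19 F [-0.  -0.4  0.3] w 85.4
dx,dy,dz [ 0.13 -9.13 19.91] twist -0.049 q [-0.44  0.21 -0.24 -0.   -1.12  0.13]
```

```bash
python3 -m crank '[{"dx":0,"dy":-9.1,"dz":19.9,"twist":-0.05,"hand":1},{"dx":0,"dy":-9.1,"dz":19.9,"twist":-0.05,"hand":1},{"dx":0,"dy":-9.1,"dz":19.9,"twist":-0.05,"hand":1},{"dx":0,"dy":-9.1,"dz":19.9,"twist":-0.05,"hand":1},{"dx":0,"dy":-9.1,"dz":19.9,"twist":-0.05,"hand":1},{"dx":0,"dy":-9.1,"dz":19.9,"twist":-0.05,"hand":1},{"dx":0,"dy":-9.1,"dz":19.9,"twist":-0.05,"hand":1}]'; cat >> h.py <<'E'
def snapw(name):
    from station import arm,viewer
    s=arm.observe(); c=viewer.calibration("wrist"); im,d=viewer.camera("wrist")
    T=np.eye(4); T[:3,:3]=s["eef_rot"]; T[:3,3]=s["tcp_pos"]
    V=np.linalg.inv(T@np.array(c["T_tool_cam"]))
    np.savez(f"pics/{name}.npz",im=im,d=d,vfov=c["vfov"],cx=c["cx"],cy=c["cy"],view=V)
    cv2.imwrite(f"pics/{name}.png",im[:,:,::-1])
    print("tcp",np.round(s["tcp_pos"],1))
def onplane(c,u,v,z):
    f=f_of(c); iv=np.linalg.inv(c["view"]); o=iv[:3,3]; d=iv[:3,:3]@np.array([(u-c["cx"])/f,-(v-c["cy"])/f,-1]); return o+d*(z-o[2])/d[2]
E
python3 -c "
from h import *; snapw('w1')"
```

```text
time_s: 1.4
tcp_pos: [531.6, -195.4, 230.6]
eef_rot: [[-0.001, -0.966, 0.26], [0.0, 0.26, 0.966], [-1.0, 0.001, 0.0]]
force: [-0.9, -1.5, 0.4]
gripper_width: 85.3
tcp [ 531.6 -195.4  230.6]
```

View pics/w1.png

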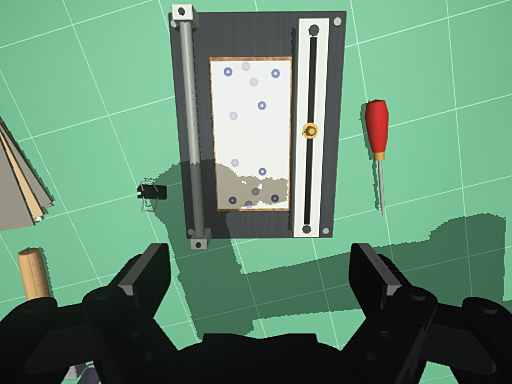

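```bash
python3 - <<'E'
from h import *
im=cv2.imread("pics/w1.png")
a=cv2.resize(im[0:250,165:345],None,fx=3,fy=2.4,interpolation=cv2.INTER_CUBIC)
cv2.imwrite("pics/w1c.png",a)
E
```

```text
(no output)
```

View pics/w1c.png

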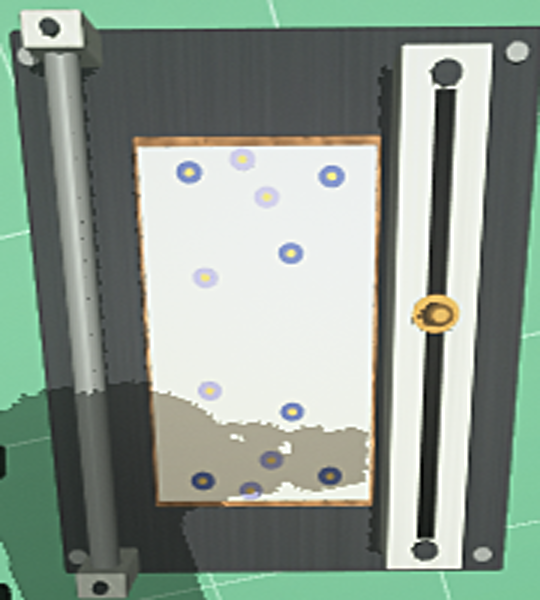

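```bash
python3 - <<'E'
from h import *
c=load("w1"); P=cloud(c)
g=lambda x,y,z:onplane(c,165+(x+.5)/3-.5,(y+.5)/2.4-.5,z)
R=g(51,28,46);L=g(101.5,587,46);pin=g(438,314,51)
rl=np.array([g(*q,40) for q in [(402,45),(493,44),(462,569),(386,569)]])
y=(L-R)/np.linalg.norm(L-R); x=np.array([y[1],-y[0],0]); m=(L+R)/2
print("L R",L,R,"mid",m,np.linalg.norm(L-R),"pin",pin,"yaw",np.arctan2(-y[0],y[1]))
ry=rl[2:].mean(0)-rl[:2].mean(0); print("rail yaw",np.arctan2(-ry[0],ry[1]),np.linalg.norm(ry), "rail mid",rl.mean(0))
print("pin rel barmid",(pin-m)@x,(pin-m)@y,"rail",(rl.mean(0)-m)@x,(rl.mean(0)-m)@y)
# depth check
for u,v in [(225,100),(240,150),(310,60),(310,131),(182,11)]: print(P[v,u].round(1))
E
```

```text
L R [ 624.33142152 -129.01451918   46.        ] [ 563.0310071  -366.22733927   46.        ] mid [ 593.68121431 -247.62092923   46.        ] 245.0054342770534 pin [ 468.12507966 -224.65519292   51.        ] yaw -0.25288705062608186
rail yaw -0.25281374675371293 233.68260212788226 rail mid [ 469.55593823 -215.53749605   40.        ]
pin rel barmid -127.30874326947522 -9.178882171242172 rail -128.20464422154762 0.006819434609142425
[ 546.4 -277.5   46.9]
[ 545.8 -223.7   46.3]
[ 452.5 -292.4   41.8]
[ 469.1 -224.6   52.7]
[ 562.  -365.1   50.3]
```

The jig is well measured: bar and rail yaw agree at -0.253, and the pin is at -9.2 mm along jig y. Next I move towards the guide.

```bash
python3 -c "
from h import *; plan(568,250,190,179.1)"
```

```text
t 1.45 tcp [ 530.3 -196.6  230.6] ang 164.84 F [-0.4 -0.6  0.6] w 85.5
dx,dy,dz [ 4.07  8.03 44.1 ] twist -0.249 q [-0.07  0.29 -0.14 -0.   -1.15 -0.2 ]
```

```bash
python3 -m crank '[{"dx":4,"dy":8,"dz":44.1,"twist":-0.25,"hand":1},{"dx":4,"dy":8,"dz":44.1,"twist":-0.25,"hand":1},{"dx":4,"dy":8,"dz":44.1,"twist":-0.25,"hand":1},{"dx":4,"dy":8,"dz":44.1,"twist":-0.25,"hand":1},{"dx":4,"dy":8,"dz":44.1,"twist":-0.25,"hand":1},{"dx":4,"dy":8,"dz":44.1,"twist":-0.25,"hand":1},{"dx":4,"dy":8,"dz":44.1,"twist":-0.25,"hand":1},{"dx":4,"dy":8,"dz":44.1,"twist":-0.25,"hand":1}]'; python3 -c "
from h import *; plan(568,250,190,179.1)"
```

```text
time_s: 2.12
tcp_pos: [558.3, 133.1, 201.8]
eef_rot: [[-0.0, -1.0, 0.019], [-0.0, 0.019, 1.0], [-1.0, 0.0, -0.0]]
force: [1.4, 0.4, 0.1]
gripper_width: 85.1
t 2.12 tcp [558.3 133.1 201.8] ang 178.91 F [1.4 0.4 0.1] w 85.1
dx,dy,dz [ 1.18 -0.75 11.71] twist -0.003 q [ 0.52  0.32 -0.16  0.   -1.08 -0.54]
```

```bash
python3 -m crank '[{"dx":1.2,"dy":-0.8,"dz":11.7,"twist":0,"hand":1},{"dx":1.2,"dy":-0.8,"dz":11.7,"twist":0,"hand":1},{"dx":1.2,"dy":-0.8,"dz":11.7,"twist":0,"hand":1},{"dx":1.2,"dy":-0.8,"dz":11.7,"twist":0,"hand":1}]'; python3 -c "
from h import *; snapw('w2')"
```

```text
time_s: 2.45
tcp_pos: [569.0, 253.4, 188.2]
eef_rot: [[-0.0, -1.0, 0.014], [0.0, 0.014, 1.0], [-1.0, 0.0, -0.0]]
force: [1.6, -1.2, -0.4]
gripper_width: 85.6
tcp [569.  253.4 188.2]
```

View pics/w2.png

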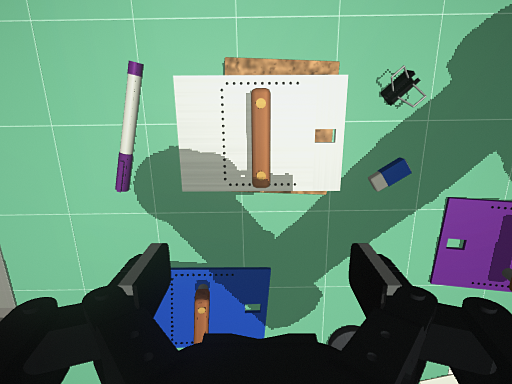

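```bash
python3 - <<'E'
from h import *
c=load("w2"); im=c["im"]; hsv=cv2.cvtColor(im,cv2.COLOR_RGB2HSV)
a=cv2.resize(im[60:205,160:360,::-1],None,fx=4,fy=4,interpolation=cv2.INTER_CUBIC); cv2.imwrite("pics/w2c.png",a)
p=[onplane(c,u,v,35) for u,v in [(173,76),(349,75),(343,191),(181,191)]]; print(np.round(p,1),np.mean(p,0))
m=np.zeros((384,512),bool); m[80:195,244:280]=1
m&=(hsv[...,1]>80)
cn,_=cv2.findContours(m.astype(np.uint8),0,2); k=max(cn,key=cv2.contourArea); print(cv2.minAreaRect(k), cv2.boundingRect(k))
print("slot",onplane(c,325.5,135.5,35)); 
E
```

```text
[[647.3 156.3  35. ]
 [485.9 157.6  35. ]
 [484.4 268.1  35. ]
 [649.4 265.8  35. ]] [566.76219683 211.96097795  35.        ]
((260.0, 137.5), (99.0, 18.0), 90.0) (251, 88, 19, 100)
slot [504.87460118 212.07495278  35.        ]
```

View pics/w2c.png

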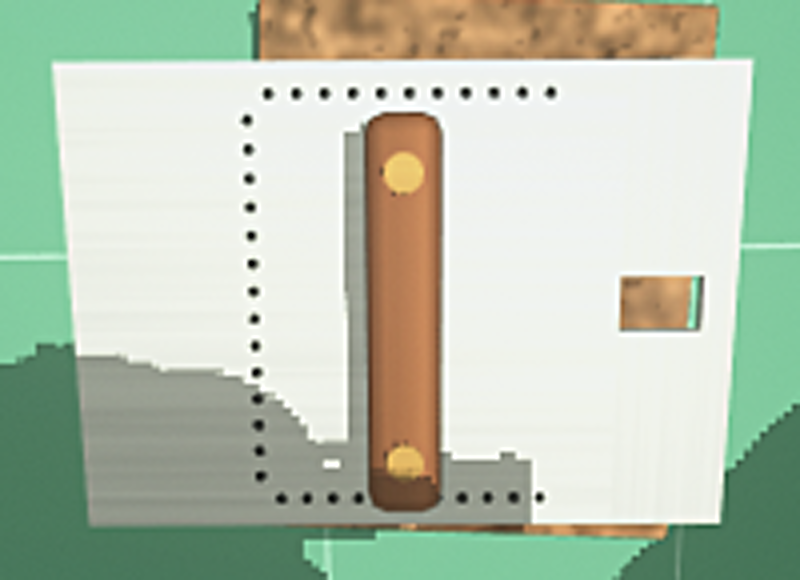

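```bash
python3 - <<'E'
from h import *
c=load("w2")
g=lambda x,y,z:onplane(c,160+(x+.5)/4-.5,60+(y+.5)/4-.5,z)
a=g(404,172,75);b=g(405,462,75); print(a,b,np.linalg.norm(a-b),(a+b)/2, "yaw",np.arctan2(-(b-a)[0],(b-a)[1]))
print("hctr",g(404,312,75))
for q in [((268,93),(551,92)),((282,498),(540,497))]:
    a,b=[g(*k,35) for k in q]; d=a-b; print("holes",d,np.arctan2(d[1],d[0]))
a,b=g(246,120,35),g(261,477,35); d=b-a; print("col",d,np.arctan2(-d[0],d[1]))
plan(567,211,90,179.5)
E
```

```text
[567.38783877 181.10202928  75.        ] [567.93148013 241.38264059  75.        ] 60.28306267392366 [567.65965945 211.24233493  75.        ] yaw -0.009018266498939675
hctr [567.74250198 209.20828043  75.        ]
holes [65.28782961 -0.6823569   0.        ] -0.010451137047845676
holes [ 6.52480648e+01 -6.38134279e-01 -5.68434189e-14] -0.00977981395368309
col [ 0.3938324  85.09769583  0.        ] -0.004627970104415671
t 2.5 tcp [568.6 250.9 188.5] ang 179.14 F [ 0.5 -0.6  0.3] w 85.7
dx,dy,dz [ 9.86  0.09 -3.99] twist -0.006 q [ 0.68  0.41 -0.06 -0.   -1.1  -0.69]
```

```bash
python3 -m crank '[{"dx":7,"dy":0.1,"dz":-4,"twist":-0.006,"hand":1},{"dx":7,"dy":0.1,"dz":-4,"twist":-0.006,"hand":1},{"dx":9,"dy":0.1,"dz":-4,"twist":-0.006,"hand":1},{"dx":12,"dy":0.1,"dz":-4,"twist":-0.006,"hand":1},{"dx":14,"dy":0.1,"dz":-4,"twist":-0.006,"hand":1},{"dx":14.3,"dy":0.1,"dz":-4,"twist":-0.006,"hand":1},{"dx":14.3,"dy":0.1,"dz":-4,"twist":-0.006,"hand":1},{"dx":14.3,"dy":0.1,"dz":-4,"twist":-0.006,"hand":1}]'; python3 -c "
from h import *; plan(567.5,211,45,179.5); snapw('w3')"
```

```text
time_s: 3.17
tcp_pos: [568.1, 209.1, 48.0]
eef_rot: [[0.002, -1.0, 0.012], [0.001, 0.012, 1.0], [-1.0, -0.002, 0.001]]
force: [0.4, -0.2, 0.1]
gripper_width: 85.0
t 3.17 tcp [568.1 209.1  48. ] ang 179.32 F [ 0.4 -0.2  0.1] w 85.0
dx,dy,dz [0.3  0.07 0.19] twist -0.003 q [ 0.62  0.53 -0.26  0.   -0.77 -0.63]
tcp [568.1 209.1  48. ]
```

View pics/w3.png

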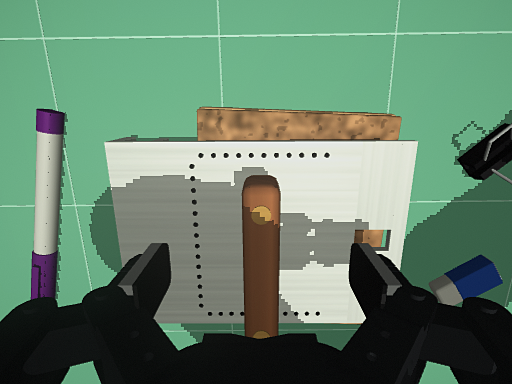

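```bash
python3 -m crank '[{"dx":0.3,"dy":0.1,"dz":0.2,"twist":-0.003,"hand":1},{"dx":0.3,"dy":0.1,"dz":0.2,"twist":-0.003,"hand":0.5},{"dx":0.3,"dy":0.1,"dz":0.2,"twist":-0.003,"hand":0},{"dx":0.3,"dy":0.1,"dz":0.2,"twist":-0.003,"hand":0},{"dx":0.3,"dy":0.1,"dz":0.2,"twist":-0.003,"hand":0},{"dx":0.3,"dy":0.1,"dz":0.2,"twist":-0.003,"hand":0},{"dx":0.3,"dy":0.1,"dz":0.2,"twist":-0.003,"hand":0},{"dx":0.3,"dy":0.1,"dz":0.2,"twist":-0.003,"hand":0}]' 90; python3 -c "
from h import *; plan(567.5,211,45,179.5)"
```

```text
time_s: 3.88
tcp_pos: [566.6, 212.1, 44.1]
eef_rot: [[0.001, -1.0, 0.008], [0.0, 0.008, 1.0], [-1.0, -0.001, 0.0]]
force: [-0.0, -0.2, 2.9]
gripper_width: 14.7
t 3.88 tcp [566.6 212.1  44.1] ang 179.56 F [-0.  -0.2  2.9] w 14.7
dx,dy,dz [-0.09 -0.09 -0.11] twist 0.001 q [ 0.63  0.54 -0.26  0.   -0.77 -0.63]
```

```bash
python3 -m crank '[{"dx":-0.7,"dy":0,"dz":0,"twist":0,"hand":0},{"dx":-2,"dy":0,"dz":0,"twist":0,"hand":0},{"dx":-4,"dy":0,"dz":0,"twist":0,"hand":0},{"dx":-7,"dy":0,"dz":0,"twist":0,"hand":0},{"dx":-9,"dy":0,"dz":0,"twist":0,"hand":0},{"dx":-10,"dy":0,"dz":0,"twist":0,"hand":0},{"dx":-10,"dy":0,"dz":0,"twist":0,"hand":0}]'; python3 -c "
from h import *; plan(532,-222.6,140,165.5); snapw('w4')"
```

```text
time_s: 4.47
tcp_pos: [566.8, 212.4, 145.7]
eef_rot: [[0.003, -1.0, 0.008], [0.002, 0.008, 1.0], [-1.0, -0.003, 0.002]]
force: [0.6, 0.5, -3.9]
gripper_width: 14.4
t 4.47 tcp [566.8 212.4 145.7] ang 179.54 F [ 0.6  0.5 -3.9] w 14.4
dx,dy,dz [  0.46   3.13 -43.53] twist 0.245 q [ 0.63  0.42 -0.16 -0.   -0.98 -0.63]
tcp [566.8 212.4 145.7]
```

View pics/w4.png

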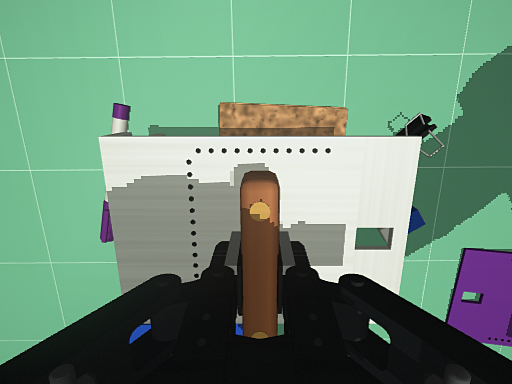

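The guide is held level, with its slot at pixel (374,238). I measure where it sits in the hand.

```bash
python3 - <<'E'
from h import *
from station import arm
c=load("w4"); P=cloud(c)
s=arm.observe(); T=np.eye(4);T[:3,:3]=s["eef_rot"];T[:3,3]=s["tcp_pos"]
# plate fit
pts=np.concatenate([P[155:180:3,110:180:3].reshape(-1,3),P[155:210:3,300:345:3].reshape(-1,3),P[155:220:3,350:400:3].reshape(-1,3)])
A=np.c_[pts[:,:2],np.ones(len(pts))]; k,*_=np.linalg.lstsq(A,pts[:,2],rcond=None); r=pts[:,2]-A@k
ok=abs(r)<3;k,*_=np.linalg.lstsq(A[ok],pts[ok,2],rcond=None); print("plane slope",k[:2],"z@tcp",k[:2]@s["tcp_pos"][:2]+k[2]-s["tcp_pos"][2],ok.mean(), r[ok].std())
im=c["im"]; a=cv2.resize(im[125:260,90:430,::-1],None,fx=2.3,fy=4,interpolation=cv2.INTER_CUBIC); cv2.imwrite("pics/w4c.png",a)
z=s["tcp_pos"][2]-9.1
for n,q in dict(slot=(374,238),hl=(198,151),hr=(328,151),cl=(99,137),cr=(421,136)).items(): 
    p=onplane(c,*q,z); print(n,p.round(1),(np.linalg.inv(T)@np.append(p,1))[:3].round(1))
E
```

```text
plane slope [-0.00179569 -0.04094613] z@tcp -7.431009609777817 0.4777142857142857 1.6580482188663608
slot [503.6 213.5 134.6] [ 9.1 62.2  1.1]
hl [598.2 164.4 134.6] [  9.  -32.9 -47.2]
hr [531.8 164.9 134.6] [  9.1  33.6 -47.2]
cl [647.9 157.  134.6] [  9.  -82.6 -54.2]
cr [485.4 157.7 134.6] [  9.1  79.8 -54.8]
```

View pics/w4c.png

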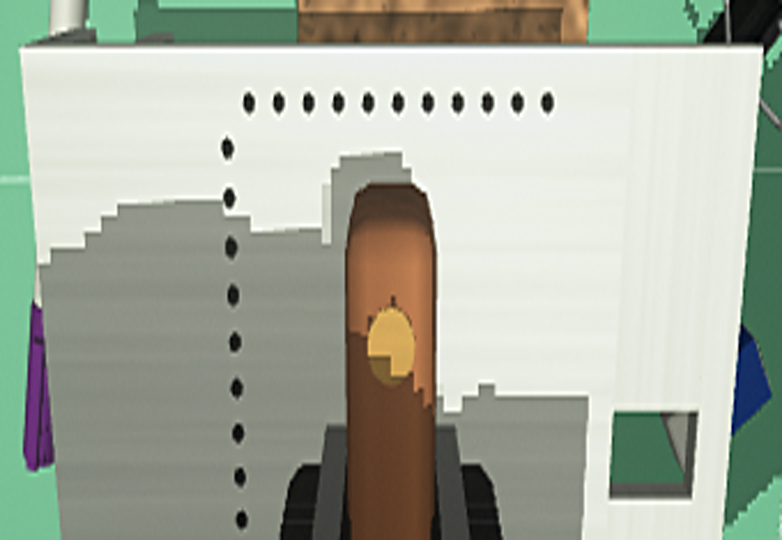

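```bash
python3 - <<'E'
from h import *
for n in ["w3","w4"]:
    c=load(n);P=cloud(c)
    reg=np.zeros((384,512),bool); reg[150:230,125:180]=1; reg[160:215,300:345]=1; 
    pts=P[reg]; pts=pts[np.isfinite(pts).all(1)&(c["d"][reg]>0)]
    m=np.median(pts[:,2]); pts=pts[abs(pts[:,2]-m)<12]
    for _ in range(5):
        A=np.c_[pts[:,:2],np.ones(len(pts))]; k,*_=np.linalg.lstsq(A,pts[:,2],rcond=None); r=abs(pts[:,2]-A@k); pts=pts[r<3*np.median(r)+.1]
    print(n,m,k[:2],len(pts),np.median(r))
E
```

```text
w3 36.09739683605278 [0.00065992 0.00034466] 6625 0.3954391030775355
w4 137.64148274892534 [0.00212245 0.00275497] 6587 0.3968979722107804
```

```bash
python3 -m crank '[{"dx":0,"dy":0.2,"dz":-3,"twist":0.02,"hand":0},{"dx":0,"dy":0.5,"dz":-7,"twist":0.06,"hand":0},{"dx":0,"dy":0.8,"dz":-11,"twist":0.1,"hand":0},{"dx":0,"dy":1.1,"dz":-15,"twist":0.13,"hand":0},{"dx":0,"dy":1.4,"dz":-19,"twist":0.17,"hand":0},{"dx":0,"dy":1.7,"dz":-23,"twist":0.21,"hand":0},{"dx":0,"dy":2,"dz":-27,"twist":0.245,"hand":0},{"dx":0,"dy":2.2,"dz":-31,"twist":0.245,"hand":0}]'; python3 -c "
from h import *; plan(531.3,-223.3,120,165.5)"
```

```text
time_s: 5.18
tcp_pos: [539.2, -99.6, 141.2]
eef_rot: [[-0.006, -0.968, 0.252], [0.0, 0.252, 0.968], [-1.0, 0.005, -0.001]]
force: [0.2, -0.4, -3.8]
gripper_width: 14.4
t 5.18 tcp [539.2 -99.6 141.2] ang 165.41 F [ 0.2 -0.4 -3.8] w 14.4
dx,dy,dz [  2.12  -2.36 -12.17] twist -0.001 q [ 0.11  0.34 -0.3  -0.   -0.93 -0.37]
```

```bash
python3 -m crank '[{"dx":0,"dy":-0.7,"dz":-4,"twist":0,"hand":0},{"dx":0,"dy":-1.5,"dz":-8,"twist":0,"hand":0},{"dx":0.7,"dy":-2.2,"dz":-11,"twist":0,"hand":0},{"dx":1.5,"dy":-2.4,"dz":-12,"twist":0,"hand":0},{"dx":2.1,"dy":-2.4,"dz":-12.2,"twist":0,"hand":0},{"dx":2.1,"dy":-2.4,"dz":-12.2,"twist":0,"hand":0},{"dx":2.1,"dy":-2.4,"dz":-12.2,"twist":0,"hand":0}]'; python3 -c "
from h import *; plan(531.3,-223.3,70,165.5); snapw('w5'); plan(531.3,-223.3,70,165.5)"
```

```text
time_s: 5.77
tcp_pos: [533.3, -221.1, 120.9]
eef_rot: [[-0.004, -0.968, 0.25], [0.001, 0.25, 0.968], [-1.0, 0.004, -0.0]]
force: [0.4, 0.9, -4.9]
gripper_width: 14.9
t 5.77 tcp [ 533.3 -221.1  120.9] ang 165.52 F [ 0.4  0.9 -4.9] w 14.9
dx,dy,dz [ 5.09  0.12 -0.26] twist 0.0 q [-0.11  0.41 -0.26 -0.   -0.91 -0.14]
tcp [ 533.3 -221.1  120.9]
t 5.82 tcp [ 534.1 -220.9  121.8] ang 165.58 F [ 0.5 -1.1 -3.4] w 14.7
dx,dy,dz [ 5.18  0.2  -0.3 ] twist 0.001 q [-0.11  0.41 -0.26 -0.   -0.91 -0.14]
```

View pics/w5.png

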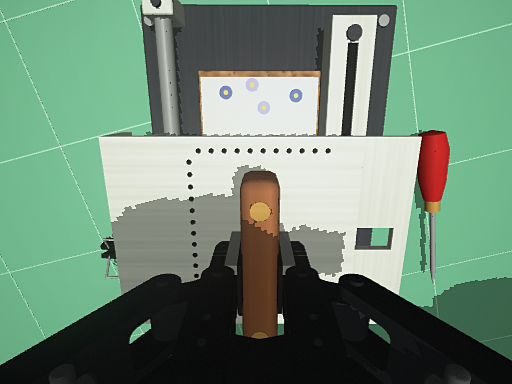

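```bash
python3 - <<'E'
from h import *
from station import arm
c=load("w5"); im=c["im"]
a=cv2.resize(im[0:140,130:410,::-1],None,fx=2.8,fy=4,interpolation=cv2.INTER_CUBIC); cv2.imwrite("pics/w5c.png",a)
for r in (50,70,90,110,125):
    print(r,im[r,150:195].astype(int).sum(1)//3)
E
```

```text
50 [ 70  70  68  68  68  68  71 117 133 142 149 153 162 176 189 187 164 151
 144 137 128 115  99  82  50  44  73  72  69  68  67  69  70  70  71  70
  71  69  69  71  72  69  71  70  72]
70 [ 72  72  72  71  71  70  70  70  81 124 136 146 150 156 169 184 198 180
 152  77 144 134 123 109  92  67  43  45  44  44  71  68  70  71  73  72
  72  73  72  70  72  73  73  72  74]
90 [ 74  76  73  73  72  72  72  71  72  74  97 130 141 148 153 162 174 187
 195 170 156 146 139 131 117 102  81  47  47  45  49  77  72  72  73  76
  75  76  76  76  73  77  77  73  76]
110 [ 73  68  77  77  76  76  75  76  76  73  73  78 119 134 145 152 157 168
 180 195 183 161 152 145 138 125 111  93  70  48  48  52  79  75  74  77
  78  78  78  80  80  78  78  80  80]
125 [163 114  59  79  79  78  78  78  79  79  77  77  81 100 136 146 153 158
 166 178 187 184 164 155 147 140 129 115  97  73  54  86  82  79  78  78
  79  80  80  82  83  82  80  80  80]
```

View pics/w5c.png

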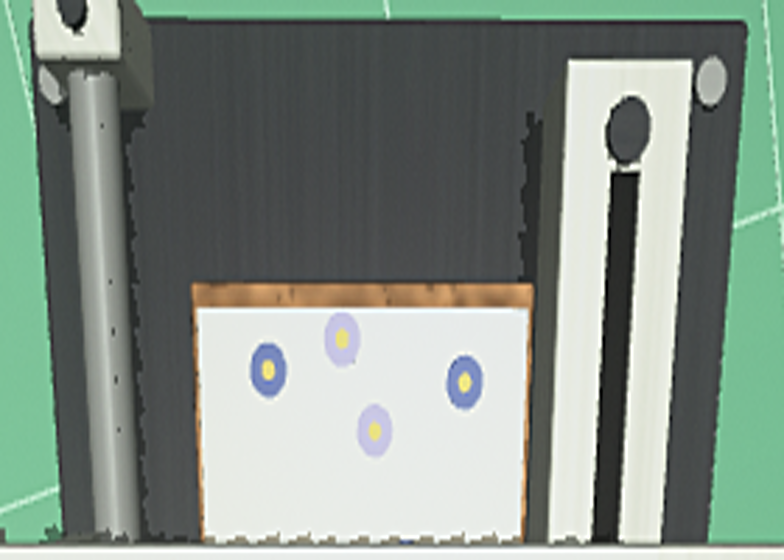

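```bash
python3 - <<'E'
from h import *
c=load("w5")
# tool frame via measured angle; express in world, then into jig axes relative to grip TCP (mean reading)
tcp=np.array([533.6,-221.0,121.3]); 
th=np.radians(165.5); ty=np.array([np.cos(th),np.sin(th),0]); tz=np.array([np.sin(th),-np.cos(th),0])
for q,z in [((165,50),34),((170.2,110),34),((171.6,125),34),((355.4,15),40),((346.2,135),40),((155.5,6),46)]:
    p=onplane(c,*q,z); print(q,p.round(1),"tool y,z",((p-tcp)@ty).round(1),((p-tcp)@tz).round(1))
E
```

```text
(165, 50) [ 570.  -341.2   34. ] tool y,z -65.3 -107.3
(170.2, 110) [ 579.8 -302.1   34. ] tool y,z -65.0 -67.0
(171.6, 125) [ 582.3 -291.7   34. ] tool y,z -64.9 -56.2
(355.4, 15) [ 440.  -328.5   40. ] tool y,z 63.7 -127.6
(346.2, 135) [ 459.3 -252.9   40. ] tool y,z 63.9 -49.5
(155.5, 6) [ 564.5 -364.3   46. ] tool y,z -65.8 -131.0
```

```bash
python3 -m crank '[{"dx":0.5,"dy":0.15,"dz":0,"twist":0,"hand":0},{"dx":2,"dy":0.15,"dz":0,"twist":0,"hand":0},{"dx":3.3,"dy":0.15,"dz":0,"twist":0,"hand":0},{"dx":4.2,"dy":0.15,"dz":0,"twist":0,"hand":0},{"dx":4.7,"dy":0.15,"dz":0,"twist":0,"hand":0},{"dx":4.9,"dy":0.15,"dz":0,"twist":0,"hand":0},{"dx":4.9,"dy":0.15,"dz":0,"twist":0,"hand":0}]'; python3 -c "
from h import *; plan(531.3,-223.3,65,165.5); snapw('w6'); plan(531.3,-223.3,65,165.5)"
```

```text
time_s: 6.4
tcp_pos: [533.1, -221.4, 73.6]
eef_rot: [[-0.0, -0.968, 0.25], [-0.0, 0.25, 0.968], [-1.0, 0.0, -0.0]]
force: [0.4, 0.0, -3.6]
gripper_width: 14.5
t 6.4 tcp [ 533.1 -221.4   73.6] ang 165.55 F [ 0.4  0.  -3.6] w 14.5
dx,dy,dz [ 0.86  0.13 -0.23] twist 0.001 q [-0.11  0.46 -0.31  0.   -0.8  -0.14]
tcp [ 533.1 -221.4   73.6]
t 6.45 tcp [ 533.4 -221.6   74. ] ang 165.54 F [-0.4  0.6 -4.1] w 14.9
dx,dy,dz [ 0.9   0.16 -0.22] twist 0.001 q [-0.11  0.46 -0.31  0.   -0.8  -0.14]
```

View pics/w6.png

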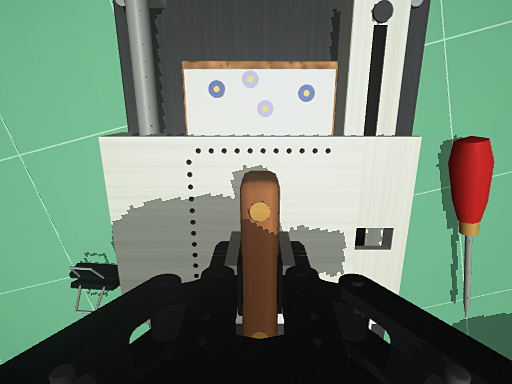

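```bash
python3 - <<'E'
from h import *
c=load("w6"); im=c["im"].astype(int).sum(2)//3
for r in (40,80,120): print(r,im[r,122:170].tolist()); print(im[r,335:415].tolist())
E
```

```text
40 [68, 66, 66, 68, 66, 60, 66, 107, 127, 135, 142, 146, 149, 156, 161, 173, 186, 190, 174, 161, 152, 143, 137, 131, 124, 116, 106, 93, 80, 62, 40, 40, 41, 41, 45, 71, 70, 67, 65, 65, 65, 67, 67, 67, 66, 68, 68, 69]
[43, 44, 43, 52, 74, 71, 71, 71, 71, 75, 73, 74, 72, 71, 69, 94, 198, 233, 230, 229, 228, 225, 224, 225, 224, 227, 228, 228, 226, 224, 224, 224, 225, 227, 227, 229, 235, 181, 13, 31, 35, 36, 34, 34, 35, 36, 36, 33, 32, 20, 74, 248, 229, 222, 222, 220, 219, 218, 216, 215, 216, 218, 219, 217, 216, 219, 221, 222, 224, 227, 229, 152, 50, 64, 68, 68, 67, 67, 68, 68]
80 [67, 59, 71, 73, 70, 71, 69, 69, 70, 68, 66, 81, 127, 136, 143, 148, 151, 156, 164, 174, 188, 194, 177, 163, 155, 144, 137, 133, 125, 115, 104, 90, 78, 59, 41, 45, 46, 48, 76, 73, 71, 71, 69, 69, 72, 70, 73, 73]
[145, 91, 57, 78, 77, 79, 80, 77, 79, 78, 76, 74, 105, 206, 236, 232, 230, 229, 226, 225, 226, 226, 230, 230, 229, 225, 224, 225, 227, 228, 230, 231, 234, 171, 14, 34, 38, 40, 39, 38, 39, 38, 38, 38, 33, 29, 106, 247, 229, 225, 223, 221, 219, 218, 217, 217, 219, 220, 219, 218, 220, 222, 224, 225, 227, 232, 159, 51, 66, 66, 67, 67, 67, 67, 68, 70, 70, 70, 70, 72]
120 [152, 152, 154, 157, 158, 48, 72, 76, 77, 75, 75, 75, 76, 74, 72, 74, 123, 135, 144, 150, 153, 159, 164, 174, 183, 190, 175, 164, 157, 145, 140, 135, 125, 115, 104, 89, 74, 52, 51, 52, 51, 53, 83, 77, 77, 77, 76, 76]
[77, 80, 83, 83, 81, 82, 84, 81, 78, 111, 205, 239, 233, 231, 229, 226, 226, 228, 230, 230, 231, 227, 225, 225, 225, 229, 231, 231, 236, 247, 4, 33, 40, 40, 41, 40, 40, 41, 39, 39, 34, 27, 106, 246, 229, 225, 223, 221, 218, 217, 216, 219, 223, 222, 219, 220, 225, 226, 226, 227, 231, 203, 50, 67, 69, 68, 69, 68, 69, 69, 71, 71, 70, 70, 73, 71, 70, 61, 69, 163]
```

```bash
python3 - <<'E'
from h import *
c=load("w6")
tcp=np.array([533.25,-221.5,73.8]); 
th=np.radians(165.5); ty=np.array([np.cos(th),np.sin(th),0]); tz=np.array([np.sin(th),-np.cos(th),0])
for q,z in [((139.9,40),34),((144,80),34),((148.1,120),34),((378.4,40),40),((374.6,80),40),((370.7,120),40),((374,237),59.5+5)]:
    p=onplane(c,*q,z); print(q,p.round(1),"tool y,z",((p-tcp)@ty).round(1),((p-tcp)@tz).round(1))
E
```

```text
(139.9, 40) [ 570.8 -339.    34. ] tool y,z -65.8 -104.4
(144, 80) [ 575.9 -319.    34. ] tool y,z -65.7 -83.8
(148.1, 120) [ 581.3 -297.6   34. ] tool y,z -65.6 -61.7
(378.4, 40) [ 446.3 -305.8   40. ] tool y,z 63.1 -103.4
(374.6, 80) [ 451.2 -286.4   40. ] tool y,z 63.2 -83.4
(370.7, 120) [ 456.5 -265.7   40. ] tool y,z 63.3 -62.0
(374, 237) [ 472.3 -206.5   64.5] tool y,z 62.8 -0.7
```

```bash
python3 -m crank '[{"dx":0.2,"dy":0,"dz":0,"twist":0,"hand":0},{"dx":0.4,"dy":0,"dz":0,"twist":0,"hand":0},{"dx":0.6,"dy":0,"dz":0,"twist":0,"hand":0},{"dx":0.7,"dy":0,"dz":0,"twist":0,"hand":0},{"dx":0.8,"dy":0,"dz":0,"twist":0,"hand":0},{"dx":0.8,"dy":0,"dz":0,"twist":0,"hand":0}]'; python3 -c "
from h import *; plan(531.3,-223.3,65,165.5)"
```

```text
time_s: 6.95
tcp_pos: [532.8, -221.7, 65.5]
eef_rot: [[-0.0, -0.968, 0.25], [0.0, 0.25, 0.968], [-1.0, 0.0, -0.0]]
force: [0.6, -0.3, -5.3]
gripper_width: 14.9
t 6.95 tcp [ 532.8 -221.7   65.5] ang 165.49 F [ 0.6 -0.3 -5.3] w 14.9
dx,dy,dz [ 0.05  0.11 -0.19] twist -0.0 q [-0.11  0.47 -0.32 -0.   -0.78 -0.14]
```

```bash
python3 -m crank '[{"dx":0.05,"dy":0,"dz":0,"twist":0,"hand":0},{"dx":0.1,"dy":0,"dz":0,"twist":0,"hand":0},{"dx":0.1,"dy":0,"dz":0,"twist":0,"hand":0}]'; python3 -c "
from h import *; plan(531.3,-223.3,65,165.5)"
```

```text
time_s: 7.2
tcp_pos: [533.1, -221.7, 65.0]
eef_rot: [[0.0, -0.968, 0.25], [-0.0, 0.25, 0.968], [-1.0, -0.0, -0.0]]
force: [0.7, 0.3, -3.3]
gripper_width: 14.9
t 7.2 tcp [ 533.1 -221.7   65. ] ang 165.51 F [ 0.7  0.3 -3.3] w 14.9
dx,dy,dz [-0.    0.14 -0.2 ] twist 0.0 q [-0.11  0.48 -0.32  0.   -0.78 -0.14]
```

```bash
python3 -m crank '[{"dx":0.06,"dy":0,"dz":0,"twist":0,"hand":0},{"dx":0.12,"dy":0,"dz":0,"twist":0,"hand":0},{"dx":0.12,"dy":0,"dz":0,"twist":0,"hand":0}]'; python3 -c "
from h import *; plan(531.3,-223.3,65,165.5)"
```

```text
time_s: 7.45
tcp_pos: [533.3, -221.8, 64.4]
eef_rot: [[0.001, -0.968, 0.25], [-0.001, 0.25, 0.968], [-1.0, -0.001, -0.0]]
force: [-0.4, 1.5, 3.2]
gripper_width: 14.6
t 7.45 tcp [ 533.3 -221.8   64.4] ang 165.53 F [-0.4  1.5  3.2] w 14.6
dx,dy,dz [-0.06  0.16 -0.2 ] twist 0.001 q [-0.11  0.48 -0.32  0.   -0.78 -0.14]
```

```bash
python3 -m crank '[{"dx":0,"dy":0,"dz":-0.2,"twist":0,"hand":0},{"dx":0,"dy":0,"dz":-0.5,"twist":0,"hand":0},{"dx":0,"dy":0,"dz":-0.8,"twist":0,"hand":0},{"dx":0,"dy":0,"dz":-1.1,"twist":0,"hand":0},{"dx":0,"dy":0,"dz":-1.3,"twist":0,"hand":0},{"dx":0,"dy":0,"dz":-1.4,"twist":0,"hand":0},{"dx":0,"dy":0,"dz":-1.5,"twist":0,"hand":0},{"dx":0,"dy":0,"dz":-1.5,"twist":0,"hand":0}]'; python3 -c "
from h import *; plan(528.4,-240.5,65,165.5); snapw('w7')"
```

```text
time_s: 8.12
tcp_pos: [530.3, -236.1, 63.9]
eef_rot: [[0.003, -0.968, 0.25], [-0.0, 0.25, 0.968], [-1.0, -0.003, 0.001]]
force: [0.0, -0.9, -2.6]
gripper_width: 14.6
t 8.12 tcp [ 530.3 -236.1   63.9] ang 165.51 F [ 0.  -0.9 -2.6] w 14.6
dx,dy,dz [-0.11  0.07 -0.48] twist 0.0 q [-0.14  0.48 -0.31 -0.   -0.78 -0.11]
tcp [ 530.3 -236.1   63.9]
```

View pics/w7.png

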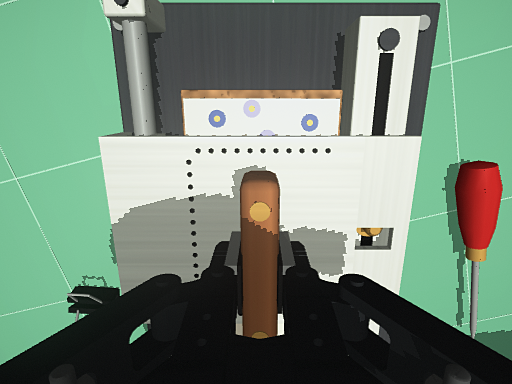

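```bash
python3 -m crank '[{"dx":0,"dy":0,"dz":-0.1,"twist":0,"hand":0},{"dx":0,"dy":0,"dz":-0.2,"twist":0,"hand":0},{"dx":0,"dy":0,"dz":-0.3,"twist":0,"hand":0},{"dx":0,"dy":0,"dz":-0.4,"twist":0,"hand":0},{"dx":0,"dy":0,"dz":-0.4,"twist":0,"hand":0}]'; python3 -c "
from h import *; plan(528.4,-240.5,65,165.5); snapw('w8')
im=cv2.imread('pics/w8.png'); cv2.imwrite('pics/w8c.png',cv2.resize(im[210:260,330:420],None,fx=8,fy=8,interpolation=cv2.INTER_CUBIC))"
```

```text
time_s: 8.58
tcp_pos: [527.8, -240.3, 63.0]
eef_rot: [[-0.001, -0.968, 0.251], [0.0, 0.251, 0.968], [-1.0, 0.001, -0.0]]
force: [1.4, 0.3, -3.9]
gripper_width: 14.4
t 8.58 tcp [ 527.8 -240.3   63. ] ang 165.48 F [ 1.4  0.3 -3.9] w 14.4
dx,dy,dz [-0.2  -0.07 -0.  ] twist -0.0 q [-0.15  0.48 -0.31 -0.   -0.78 -0.11]
tcp [ 527.8 -240.3   63. ]
```

View pics/w8c.png

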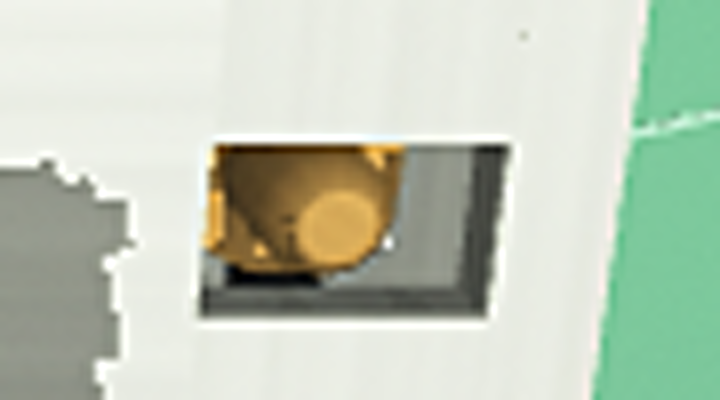

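The pin tip is at (372,238), centred in the slot, and z already dropped to 63. I lower the guide gently.

```bash
python3 -m crank '[{"dx":0.1,"dy":0,"dz":0,"twist":0,"hand":0},{"dx":0.2,"dy":0,"dz":0,"twist":0,"hand":0},{"dx":0.3,"dy":0,"dz":0,"twist":0,"hand":0},{"dx":0.3,"dy":0,"dz":0,"twist":0,"hand":0}]'; python3 -c "
from h import *; plan(528.4,-240.5,54,165.5)"
```

```text
time_s: 8.97
tcp_pos: [528.0, -240.0, 60.1]
eef_rot: [[-0.001, -0.968, 0.25], [0.0, 0.25, 0.968], [-1.0, 0.001, 0.0]]
force: [0.5, -0.3, -4.6]
gripper_width: 14.8
t 8.97 tcp [ 528.  -240.    60.1] ang 165.51 F [ 0.5 -0.3 -4.6] w 14.8
dx,dy,dz [ 0.61 -0.05 -0.04] twist 0.0 q [-0.15  0.49 -0.31 -0.   -0.77 -0.11]
```

```bash
python3 -m crank '[{"dx":0.1,"dy":0,"dz":0,"twist":0,"hand":0},{"dx":0.2,"dy":0,"dz":0,"twist":0,"hand":0},{"dx":0.3,"dy":0,"dz":0,"twist":0,"hand":0},{"dx":0.4,"dy":0,"dz":0,"twist":0,"hand":0},{"dx":0.4,"dy":0,"dz":0,"twist":0,"hand":0}]'; python3 -c "
from h import *; plan(528.4,-240.5,54,165.5)"
```

```text
time_s: 9.38
tcp_pos: [528.4, -240.1, 57.2]
eef_rot: [[0.0, -0.968, 0.25], [-0.0, 0.25, 0.968], [-1.0, -0.001, -0.0]]
force: [-2.0, 1.7, 3.9]
gripper_width: 14.5
t 9.38 tcp [ 528.4 -240.1   57.2] ang 165.53 F [-2.   1.7  3.9] w 14.5
dx,dy,dz [ 0.32 -0.01 -0.04] twist 0.0 q [-0.15  0.49 -0.32  0.   -0.76 -0.11]
```

```bash
python3 -m crank '[{"dx":0.1,"dy":0,"dz":0,"twist":0,"hand":0},{"dx":0.2,"dy":0,"dz":0,"twist":0,"hand":0},{"dx":0.3,"dy":0,"dz":0,"twist":0,"hand":0},{"dx":0.35,"dy":0,"dz":0,"twist":0,"hand":0},{"dx":0.35,"dy":0,"dz":0,"twist":0,"hand":0}]'; python3 -c "
from h import *; plan(528.4,-240.5,54,165.5)"
```

```text
time_s: 9.8
tcp_pos: [528.4, -240.1, 54.1]
eef_rot: [[0.001, -0.968, 0.25], [-0.0, 0.25, 0.968], [-1.0, -0.001, -0.0]]
force: [-2.9, 3.0, 8.7]
gripper_width: 15.0
t 9.8 tcp [ 528.4 -240.1   54.1] ang 165.53 F [-2.9  3.   8.7] w 15.0
dx,dy,dz [ 0.01 -0.01 -0.04] twist 0.001 q [-0.15  0.49 -0.32  0.   -0.76 -0.11]
```

```bash
python3 -m crank '[{"dx":0.05,"dy":0,"dz":0,"twist":0,"hand":0},{"dx":0.1,"dy":0,"dz":0,"twist":0,"hand":0},{"dx":0.1,"dy":0,"dz":0,"twist":0,"hand":0},{"dx":0.1,"dy":0,"dz":0,"twist":0,"hand":0}]'; python3 -c "
from h import *; plan(528.4,-240.5,54,165.5)"
```

```text
time_s: 10.13
tcp_pos: [528.4, -240.1, 54.1]
eef_rot: [[0.001, -0.968, 0.25], [-0.001, 0.25, 0.968], [-1.0, -0.001, -0.0]]
force: [-4.8, 3.9, 12.8]
gripper_width: 14.6
t 10.13 tcp [ 528.4 -240.1   54.1] ang 165.55 F [-4.8  3.9 12.8] w 14.6
dx,dy,dz [ 0.01 -0.01 -0.04] twist 0.001 q [-0.15  0.49 -0.32  0.   -0.76 -0.11]
```

```bash
python3 -m crank '[{"dx":0.05,"dy":0.05,"dz":0,"twist":0,"hand":0},{"dx":0.1,"dy":0.05,"dz":0,"twist":0,"hand":0},{"dx":0.1,"dy":0.05,"dz":0,"twist":0,"hand":0},{"dx":0.1,"dy":0.05,"dz":0,"twist":0,"hand":0}]'; python3 - <<'E'
from h import *; plan(528.4,-240.5,54,165.5); snapw('w9'); plan(528.4,-240.5,54,165.5)
from station import viewer
for n in ("scene","top"):
    im,d=viewer.camera(n); cv2.imwrite(f"pics/{n}9.png",im[:,:,::-1])
im=cv2.imread("pics/scene9.png"); cv2.imwrite("pics/scene9c.png",cv2.resize(im[170:290,140:300],None,fx=5,fy=5,interpolation=cv2.INTER_CUBIC))
im=cv2.imread("pics/w9.png"); cv2.imwrite('pics/w9c.png',cv2.resize(im[210:260,330:420],None,fx=8,fy=8,interpolation=cv2.INTER_CUBIC))
c=load("w9");P=cloud(c)
reg=np.zeros((384,512),bool); reg[150:230,125:180]=1; reg[160:215,300:345]=1
pts=P[reg]; m=np.median(pts[:,2]); pts=pts[abs(pts[:,2]-m)<12]
for _ in range(5):
    A=np.c_[pts[:,:2],np.ones(len(pts))]; k,*_=np.linalg.lstsq(A,pts[:,2],rcond=None); r=abs(pts[:,2]-A@k); pts=pts[r<3*np.median(r)+.1]
print("plate top z",m,"slope",k[:2])
E
```

```text
time_s: 10.47
tcp_pos: [528.4, -240.1, 54.1]
eef_rot: [[0.002, -0.968, 0.249], [-0.001, 0.249, 0.968], [-1.0, -0.002, -0.001]]
force: [-5.4, 4.8, 17.5]
gripper_width: 14.6
t 10.47 tcp [ 528.4 -240.1   54.1] ang 165.57 F [-5.4  4.8 17.5] w 14.6
dx,dy,dz [ 0.01 -0.01 -0.04] twist 0.001 q [-0.15  0.49 -0.32  0.   -0.76 -0.11]
tcp [ 528.4 -240.1   54.1]
t 10.52 tcp [ 528.4 -240.1   54.1] ang 165.57 F [-5.8  4.1 17.2] w 15.1
dx,dy,dz [ 0.01 -0.01 -0.04] twist 0.001 q [-0.15  0.49 -0.32  0.   -0.76 -0.11]
plate top z 46.09367831213592 slope [-1.94408269e-04  1.06256514e-05]
```

View pics/w9.png

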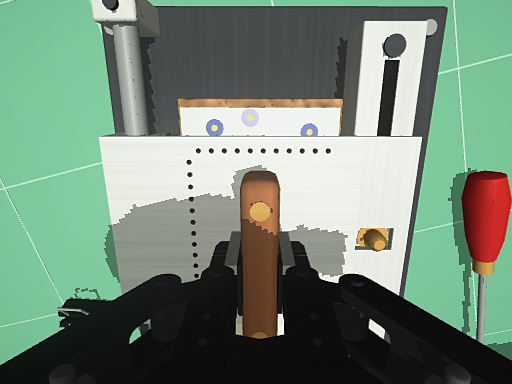

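View pics/w9c.png

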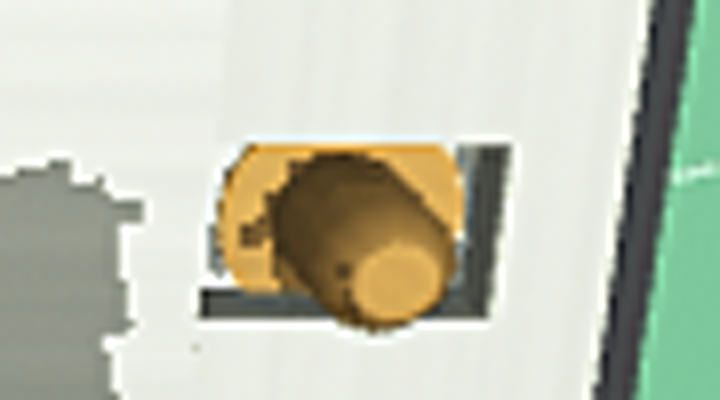

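View pics/scene9c.png

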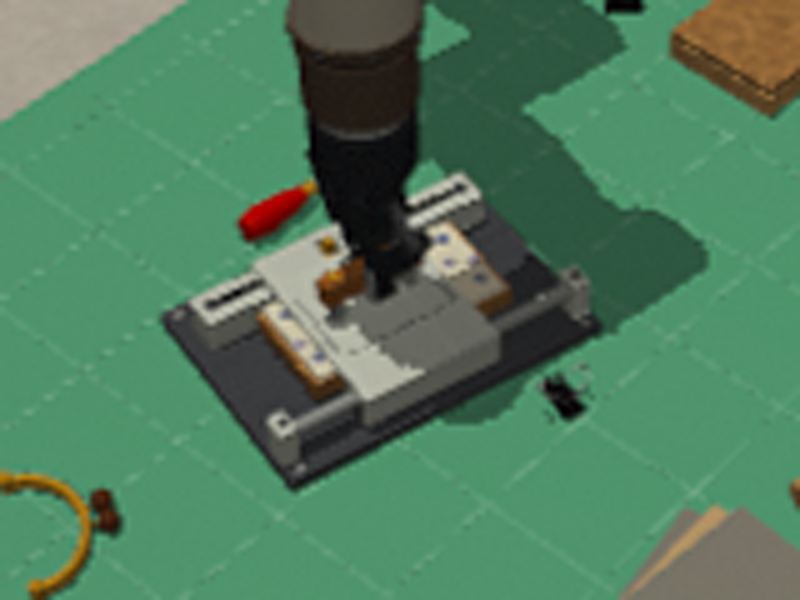

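The pin at (372,240) stands up through the slot and the hook is over the bar. The plate top is 10.0 mm higher than it was on the rest, which puts the underside at 40 mm, and it is level. The net push is about 17 N and steady, so I hand the job in.

```bash
python3 -c "
from h import *; plan(528.4,-240.5,54,165.5)
from station import job; print(job.close_job())"
```

```text
t 10.62 tcp [ 528.4 -240.1   54.1] ang 165.57 F [-6.4  5.7 18.4] w 14.7
dx,dy,dz [ 0.01 -0.01 -0.04] twist 0.001 q [-0.15  0.49 -0.32  0.   -0.76 -0.11]
the job is handed in; nothing more can be done
None
```

The guide is home on the jig, and I handed the job in at 10.6 s with the gripper still holding it down. I gripped it by the handle, hooked it over the bar about 19 mm to one side of the pin, and slid it along until the slot met the pin. Then I pushed it down until the height stopped changing at 54.1 mm TCP.

**Last checks:**
- **Height and level:** by depth the plate top is 10.0 mm above where it was on the rest, so the underside is at about 40 mm. The tilt measured is under 0.001 rad.
- **Fit:** the pin stands up through the slot, and the scene view shows the hook over the bar.
- **Hold:** the wrist reads about 18 N upward with the grip set at 90 N. I did not measure how far the bed is pressed; that it is fully down follows from the plate height and the force.
- **Side load:** a sideways force of about 8 N remained at the end. Probably the guide leans against the bar or pin within its play; I did not correct it further.
- **Other things:** the gripper and guide were never moved against any of them, and those in view looked undisturbed. I did not measure each one again.

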